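# Unstack the spice jar and put the spacer board on its pile

## Task

Take the black-lidded spice jar off the top of the stack and stand it upright in the grey tray. Then lift the wooden spacer board off the two tins and lay it squarely on top of the pile of matching boards, ends and edges lined up, leaving the pile where it is. Set both down gently; do not drop them.

Things in the scene. Friction and masses are not known exactly. Their poses are not given: they have to be found in the camera images.
- spice_jar: round spice jar with a black lid, 45 mm in diameter, 105 mm tall, about 0.16 kg; it stands at the top of the stack, on the spacer board. Origin: centre of its underside, z up along the jar. Another jar, with a red lid, stands elsewhere and is not meant.
- spacer: rigid wooden spacer board, 160 mm (x) by 60 mm (y) by 16 mm thick (z), about 0.12 kg; it lies on two tins 72 mm tall that stand 96 mm apart (centre to centre) along its length, with an open gap of 39 mm between them under its middle. Origin: centre of its underside; x along its length. It can be pinched across its 60 mm width at the middle; fingertips that stay above its underside will not catch on the pile.
- pile_top: top board of a pile of two loose boards, each just like the spacer (160 by 60 by 16 mm), lying on the worktop. Origin: centre of this board's underside; x along its length; the top of the pile is 16 mm above the origin.
- tray: square grey tray, 140 by 140 mm outside, rim 20 mm high, walls and floor 6 mm thick, fixed to the worktop. Origin: centre of its underside; z up. It and the pile stand on either side of the stack, either way round.
Not all that is in view belongs to the job. What is shaped like the spacer but white is not meant.

How it is judged (in metres and radians):
On the way:
1. the spice jar stands upright in the tray, let go (x of spice_jar in the frame of tray between -0.05 and 0.05 m and y of spice_jar in the frame of tray between -0.05 and 0.05 m and z of spice_jar in the frame of tray between 0 and 0.013 m and angle between spice_jar's own z axis and vertical below 0.17 rad and linear speed of spice_jar below 0.03 m/s and contact force between the fingers and spice_jar below 0.1 N), for 0.2 s.
At the end, for the whole second after the job is handed in: Jar upright (10 degrees) on the tray's floor; spacer board flat on the pile's top board, centred within 20 mm along and 15 mm across, in line within 10 degrees (either way round); the pile's top board within 30 mm of its start; both things at rest (x of spice_jar in the frame of tray between -0.05 and 0.05 m and y of spice_jar in the frame of tray between -0.05 and 0.05 m and z of spice_jar in the frame of tray between 0 and 0.013 m and angle between spice_jar's own z axis and vertical below 0.17 rad and linear speed of each of spice_jar, spacer below 0.03 m/s and x of spacer in the frame of pile_top between -0.02 and 0.02 m and y of spacer in the frame of pile_top between -0.015 and 0.015 m and z of spacer in the frame of pile_top between 0.011 and 0.021 m and angle between the x axis of spacer and the x axis of pile_top, either way round below 0.175 rad and angle between spacer's own z axis and vertical below 0.1 rad and distance of pile_top from where it was at the start of the episode below 0.03 m); the robot touches nothing.
It fails at once if the jar is dropped (moves free of the fingers faster than 0.5 m/s, a fall of over about 13 mm) (linear speed of spice_jar above 0.5 m/s and contact force between the fingers and spice_jar below 0.1 N).
It fails at once if the spacer board is dropped (moves free of the fingers faster than 0.5 m/s) (linear speed of spacer above 0.5 m/s and contact force between the fingers and spacer below 0.1 N).
It also fails if it takes over 61 s, if anything falls off the work surface, if the arm or the gripper's body presses on something with over 40 N, if the wrist force passes 120 N, or if a joint passes its speed limit or range.

## Robot

A 6-joint arm with a two-finger parallel gripper is mounted at the origin on a cart in front of the work surface, level with it; the furniture and walls round the work are solid. World frame = base frame: x ahead of the robot, y to its left, z up, the work surface at z = 0. Lengths are in m, angles in degrees, forces in N, time in s.
With the tool pointing down it reaches from about 0.375 to 0.9 m from the base axis. Payload 3.1 kg.
Tool frame: the origin (TCP) lies at the very end of the fingers, on their centre line; the grasp point (between the pads) lies 19 mm behind it; z points along the fingers, y is the line along which they close (so a half turn about z gives the same grasp; the last joint's range is limited). The gripper opens to 87 mm and grips with 3 to 60 N. Pads are 19 mm wide; open, the fingers measure 117 mm over their backs; the gripper's body (75 mm by 190 mm) begins 51 mm behind the grasp point.
Start: joints at [-76.117, 30.224, 82.088, -0, 67.689, -10.227], TCP at [0.255, -0.57, 0.223] pointing down, gripper open.
Joint ranges: [-176.69, 176.69], [-43.24, 126.21], [12.49, 139.97], [-82, 262], [0, 151.66], [-163.58, 163.58]. Speed limits (degrees/s): [159.86, 159.86, 180, 180, 180, 180].

## Interface

Orientations are given as a 3x3 rotation matrix whose columns are the frame's x, y, z axes.
In Python, from rig import bot gives the robot as it stands.
- The arm moves only by the tool move_arm, never from a script. Its argument "increments" is a list of rows, each an object with "xyz": the shift along the tool's x, y, z in mm, a list of three; "roll": the turn about the tool's z in rad; "grip": the opening in per cent of the stroke, from 0 (shut) to 100 (fully open). A call has 1 to 5 rows; each row shifts and turns the commanded pose from where the row before left it, along the tool's axes as they then stand; what a row does not reach is not made up. A row lasts 1/12 s, in which the tool goes at most 41.7 mm and 7.16 degrees, less where a joint would pass 70% of its speed; a pose out of reach is approached as far as the arm can. A call is refused whole if a number of a shift passes 41.7 or a number of a turn 0.125, either way. A call with a gripper value outside its range is refused whole. The fingers move at their own pace and stop on an object; the grip force is fixed at half the most. Time passes only in rows, so rows that do not move let the fingers close. It gives the time, the measured TCP pose, the force, the opening and the grip force at its end, in the units of the state.
- bot.read_state(): the state, without advancing time (a new reading comes with each control period).
- bot.capture(name): name is "side" or "top"; returns (picture, depth): 480x640x3 uint8, red, green, blue; 480x640 float32, m along the optical axis (not along the pixel's ray), 0 where there is no reading.
- bot.camera_model(name): a dict with "intrinsics" (3x3 intrinsics, pixels), "rvec" (rotation vector, rad) and "tvec" (3), from world to camera coordinates, as OpenCV has them. Camera axes: x right, y down, z forward; pixel columns grow to the right and rows downward; lengths in m; the calibration is good to about 2 mm. A picture is of the moment at which its call begins. camera_model takes no time and is no camera call.
- bot.hand_in(): hands the job in; it is judged then, once.
Trained networks look in the newest picture that a camera, given by its name, has taken for a name from the list of things; names that differ only in an ending like _2 or _b are one class to them, and where a whole thing is asked for, a point or a joint stands for the part that bears it (a point fixed in the world has none). Each returns a list of dicts, best first, with "conf" (0 to 1); they miss things now and then, are a little off and sometimes report something else, mostly with a low value. They report only what shows in the picture. A call takes as long as a camera call. They do not tell look-alikes from the thing itself.
- bot.spot_in(label, camera): "at" ([x, y, z] in m, in the coordinates of the camera as it stood for that picture, good to about 4 mm: the middle of the surface that is visible of it).
- bot.trace(label, camera): "mask" (480x640 bool, what is visible of it).
The state is a dict: "time_s": time; "joint_positions": joint angles; "qvel": joint speeds; "tau": joint torques, N m; "position": TCP position; "tcp_rot": TCP orientation; "force": force on the tool from outside, world axes, zero at the start; "moment": the same for the moment, N m; "opening": opening from 0.0 (shut) to 1.0 (fully open); "grasp_force": force on a finger pad.
Only numpy, scipy, OpenCV 4.12 (cv2) and the standard library are available. Lean on these libraries where they do the work, as an engineer would, in place of code of your own. Each camera call takes 0.05 s, during which the arm holds its last target. There are 200 camera calls.

## Working session

There is one attempt and no reset: what is moved stays moved. The work goes in short steps, Python scripts to look and compute and a tool call to move; the robot and the scene stay as the last step left them, time stands still between calls to the robot, and variables do not carry over. Pictures are saved under pics/ and viewed, at most 10 in all, crops included, and the job is handed in when it is done.

Besides the shell and the picture viewer there is one more tool, called after "Emit:" as name(argument=value, ...) on one line, values as JSON. move_arm: Moves the arm, as the interface text tells. Its arguments: {"type":"object","properties":{"increments":{"type":"array"}},"required":["increments"]}

```bash
mkdir -p pics; cat > h.py <<'E'
import numpy as np, cv2
from rig import bot
def cam(n):
    m=bot.camera_model(n); R=cv2.Rodrigues(np.array(m["rvec"],float))[0]
    return np.array(m["intrinsics"],float),R,np.array(m["tvec"],float).ravel()
def world(n,p):
    K,R,t=cam(n); return (np.asarray(p)-t)@R
def cloud(n,d,mask):
    K,R,t=cam(n); v,u=np.nonzero(mask&(d>0)); z=d[v,u]
    return world(n,np.c_[(u-K[0,2])/K[0,0]*z,(v-K[1,2])/K[1,1]*z,z])
E
python3 - <<'E'
from h import *
im={}
for n in("top","side"):
    p,d=bot.capture(n); cv2.imwrite(f"pics/{n}0.png",p[:,:,::-1]); np.save(f"{n}0.npy",d)
    for l in("spice_jar","spacer","pile_top","tray"):
        for r in bot.spot_in(l,n)[:5]: print(n,l,round(r["conf"],2),world(n,r["at"]).round(3))
print(bot.read_state())
E
```

```text
top spice_jar 0.62 [0.587 0.023 0.192]
top spacer 0.89 [0.559 0.007 0.09 ]
top spacer 0.71 [ 0.377 -0.007  0.018]
top spacer 0.23 [0.59  0.018 0.19 ]
top pile_top 0.61 [0.531 0.308 0.033]
top tray 0.85 [ 0.472 -0.33   0.008]
side spice_jar 0.66 [0.585 0.043 0.146]
side spacer 0.78 [0.371 0.008 0.013]
side spacer 0.7 [0.562 0.034 0.082]
side pile_top 0.88 [0.527 0.321 0.03 ]
side tray 0.89 [ 0.464 -0.321  0.001]
{'time_s': 0.5, 'joint_positions': array([-7.61161633e+01,  3.02236656e+01,  8.20907104e+01, -3.89135635e-04,
        6.76882281e+01, -1.02268984e+01]), 'qvel': array([-0.10601224, -0.00643608, -0.16012248, -0.0605769 , -0.02689565,
        0.02100042]), 'tau': array([-7.29311250e-04, -4.39604688e+01, -1.76790404e+01,  6.33329200e-02,
        5.14657202e-02, -3.63939773e-05]), 'position': array([ 0.255331  , -0.57041398,  0.22252991]), 'tcp_rot': array([[ 9.12756601e-01,  4.08503839e-01, -1.70058093e-05],
       [ 4.08503839e-01, -9.12756600e-01,  4.26154494e-05],
       [ 1.88641004e-06, -4.58444711e-05, -9.99999999e-01]]), 'force': array([ 1.40237113, -0.01348858,  0.13123104]), 'moment': array([-0.03618569, -0.01944717, -0.03092187]), 'grasp_force': 0.0, 'opening': 0.9984274025597537}
```

View pics/top0.png

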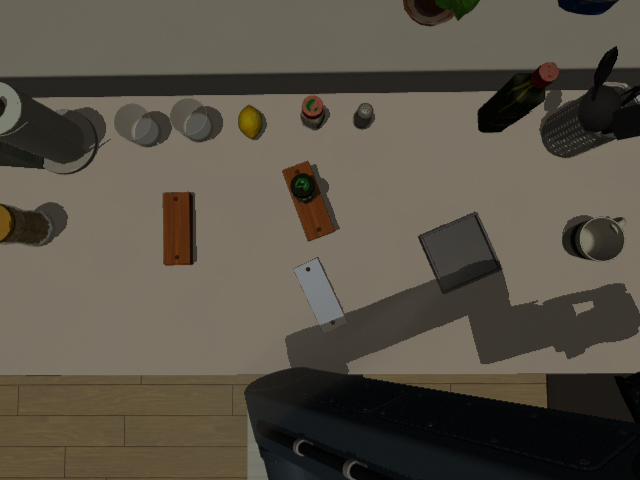

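View pics/side0.png

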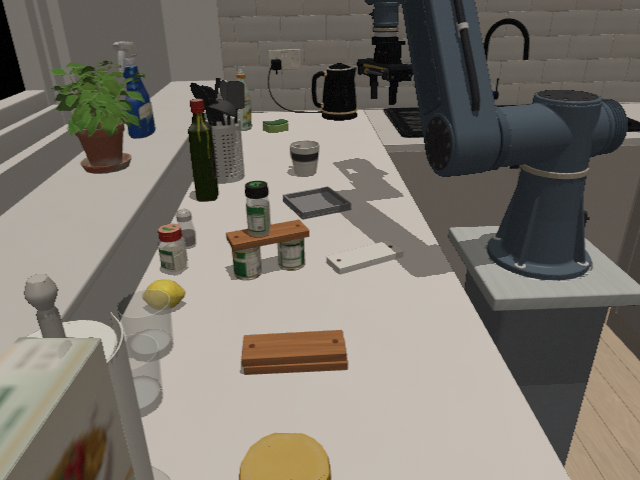

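The top view shows the black-lidded jar at (303,186), on the spacer at (308,200). The pile is at (178,228), the tray at (460,252), and the white decoy board at (320,293). In the side view the jar is at (258,208), the spacer at (268,235) and the pile at (295,350). Next I'll fit the poses from depth.

```bash
python3 - <<'E'
from h import *
def rect(P):
    r=cv2.minAreaRect((P[:,:2]*1000).astype(np.float32)); b=cv2.boxPoints(r)
    e=max((b[1]-b[0],b[2]-b[1]),key=np.linalg.norm)
    return np.round(r[0],1),np.round(r[1],1),round((np.degrees(np.arctan2(e[1],e[0]))+90)%180-90,1)
for n in("top","side"):
    d=np.load(n+"0.npy"); C=cloud(n,d,np.ones_like(d,bool))
    def sel(c,r,lo,hi):
        return C[(np.hypot(C[:,0]-c[0],C[:,1]-c[1])<r)&(C[:,2]>lo)&(C[:,2]<hi)]
    for nm,a in dict(lid=((.587,.023),.045,.185,.2),jarbody=((.587,.023),.045,.1,.2),spacer=((.56,.01),.1,.08,.096),pile=((.53,.31),.12,.024,.04),tray=((.472,-.33),.12,.012,.03),trayfloor=((.472,-.33),.12,.003,.011),white=((.377,-.007),.12,.009,.025)).items():
        P=sel(*a)
        if len(P)>10: print(n,nm,len(P),P[:,2].mean().round(4),P.mean(0).round(3)[:2],*rect(P))
E
```

```text
top lid 443 0.193 [0.593 0.024] [594.2  23.8] [41.4 43.7] -1.0
top jarbody 582 0.1821 [0.589 0.023] [593.3  23. ] [43.4 45.2] -2.9
top spacer 1563 0.0883 [0.567 0.011] [578.7  15.3] [160.2  60.1] 19.7
top pile 1971 0.032 [0.527 0.308] [528.4 309.4] [160.4  61.8] 1.4
top tray 789 0.0194 [ 0.467 -0.323] [ 467.9 -321.5] [140.5 140.8] -67.7
top trayfloor 3690 0.0063 [ 0.469 -0.326] [ 471.9 -330.2] [236.4 235.7] 79.8
top white 1936 0.0163 [ 0.375 -0.009] [375.  -9.] [159.8  60. ] 24.7
side lid 191 0.1893 [0.591 0.033] [591.7  29.5] [43.6 43.8] -7.9
side jarbody 1146 0.1507 [0.59  0.042] [591.3  31.3] [47.1 45.4] 81.5
side spacer 1024 0.0853 [0.575 0.028] [575.1  20.5] [159.2  63.5] 19.5
side pile 2730 0.0294 [0.526 0.317] [525.3 313.6] [159.9  65. ] 1.2
side tray 335 0.0152 [ 0.462 -0.31 ] [ 463.8 -317.2] [143.  145.3] -67.6
side trayfloor 580 0.0058 [ 0.465 -0.318] [ 464.6 -316.4] [141.4 147.1] -67.8
side white 1092 0.0131 [ 0.374 -0.   ] [371.7  -4.2] [160.6  67.5] 23.6
```

Both cameras agree to within about 9 mm, and the heights and sizes match what was given. Averaged positions:
- **Jar:** (0.593, 0.025)
- **Spacer:** (0.577, 0.017) at 19.6°
- **Pile:** (0.527, 0.311) at 1.3°
- **Tray:** (0.466, -0.320)

I'm moving to above the jar now.

Emit:
move_arm(increments=[{"xyz": [0,0,-10],"roll": 0.0785,"grip": 100},{"xyz": [27,-23.5,-2],"roll": 0,"grip": 100},{"xyz": [27,-23.5,-2],"roll": 0,"grip": 100},{"xyz": [27,-23.5,-2],"roll": 0,"grip": 100},{"xyz": [27,-23.5,-2],"roll": 0,"grip": 100}])

```text
time_s: 0.92
position: [0.3259, -0.4445, 0.2406]
tcp_rot: [[0.942, 0.335, 0.0], [0.335, -0.942, -0.0], [0.0, 0.0, -1.0]]
force: [0.9, -1.0, -0.1]
opening: 1.001
grasp_force: 0.0
```

Emit:
move_arm(increments=[{"xyz": [27,-23.5,0],"roll": 0,"grip": 100},{"xyz": [27,-23.5,0],"roll": 0,"grip": 100},{"xyz": [27,-23.5,0],"roll": 0,"grip": 100},{"xyz": [27,-23.5,0],"roll": 0,"grip": 100},{"xyz": [27,-23.5,0],"roll": 0,"grip": 100}])

```text
time_s: 1.33
position: [0.4139, -0.2881, 0.2409]
tcp_rot: [[0.942, 0.335, 0.001], [0.335, -0.942, -0.0], [0.0, 0.001, -1.0]]
force: [-0.1, -0.3, -0.0]
opening: 1.001
grasp_force: 0.0
```

Emit:
move_arm(increments=[{"xyz": [27,-23.5,0],"roll": 0,"grip": 100},{"xyz": [27,-23.5,0],"roll": 0,"grip": 100},{"xyz": [27,-23.5,0],"roll": 0,"grip": 100},{"xyz": [27,-23.5,0],"roll": 0,"grip": 100},{"xyz": [27,-23.5,0],"roll": 0,"grip": 100}])

```text
time_s: 1.75
position: [0.5017, -0.132, 0.2408]
tcp_rot: [[0.942, 0.336, 0.001], [0.336, -0.942, -0.0], [0.0, 0.0, -1.0]]
force: [0.8, -0.4, -1.2]
opening: 1.003
grasp_force: 0.0
```

Emit:
move_arm(increments=[{"xyz": [27,-23.5,0],"roll": 0,"grip": 100},{"xyz": [27,-23.5,0],"roll": 0,"grip": 100},{"xyz": [27,-23.5,0],"roll": 0,"grip": 100},{"xyz": [27,-23.5,0],"roll": 0,"grip": 100},{"xyz": [0,0,0],"roll": 0,"grip": 100}])

```text
time_s: 2.17
position: [0.5739, -0.0035, 0.2409]
tcp_rot: [[0.94, 0.341, 0.004], [0.341, -0.94, 0.002], [0.004, -0.001, -1.0]]
force: [0.2, -0.3, 0.3]
opening: 0.999
grasp_force: 0.0
```

Emit:
move_arm(increments=[{"xyz": [16,-12.5,0],"roll": 0,"grip": 100},{"xyz": [15.5,-12,0],"roll": 0,"grip": 100},{"xyz": [0,0,0],"roll": 0,"grip": 100},{"xyz": [0,0,0],"roll": 0,"grip": 100}])

```text
time_s: 2.5
position: [0.5925, 0.0249, 0.2404]
tcp_rot: [[0.941, 0.337, -0.0], [0.337, -0.941, -0.001], [-0.001, 0.0, -1.0]]
force: [-0.3, -0.3, -0.4]
opening: 0.998
grasp_force: 0.0
```

```bash
python3 - <<'E'
from h import *
p,d=bot.capture("side"); cv2.imwrite("pics/s1.png",cv2.resize(p[150:310,180:390,::-1],None,fx=3,fy=3))
s=bot.read_state(); print(s["position"],s["tcp_rot"].round(3).tolist())
E
```

```text
[0.59208439 0.0243083  0.24038455] [[0.942, 0.336, -0.001], [0.336, -0.942, -0.001], [-0.001, 0.0, -1.0]]
```

View pics/s1.png

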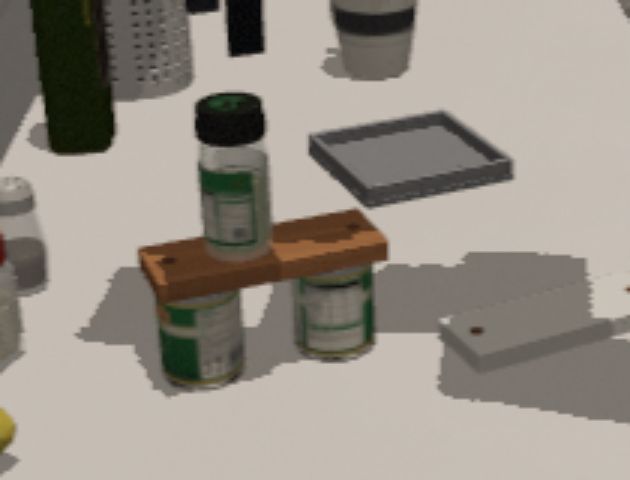

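The jar lid's top is at crop (230,100). The two black fingertips show above it at about (245,50) and (200,10). I'll check that against the projection of the TCP.

```bash
python3 - <<'E'
from h import *
s=bot.read_state();K,R,t=cam("side"); rv=cv2.Rodrigues(R)[0]
T=s["position"];M=s["tcp_rot"]
P=np.array([T,T+M[:,1]*.0435,T-M[:,1]*.0435,[.593,.025,.193],[.593,.025,.088]])
q=cv2.projectPoints(P,rv,t,K,None)[0][:,0]; print(((q-[180,150])*3).round(0).tolist())
p,_=bot.capture("side"); cv2.imwrite("pics/s2.png",cv2.resize(p[60:230,160:370,::-1],None,fx=3.5,fy=3.5))
E
```

```text
[[222.0, 25.0], [203.0, 6.0], [241.0, 45.0], [225.0, 96.0], [236.0, 244.0]]
```

View pics/s2.png

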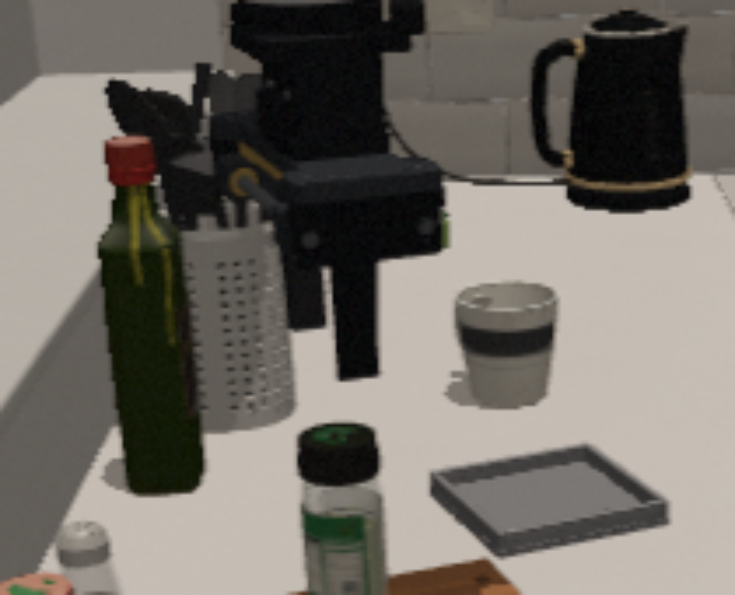

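The gripper is centred over the jar to within a couple of millimetres: the near fingertip is at (358,378), the far one at (305,327), and the lid at (338,440). Descend and grip.

Emit:
move_arm(increments=[{"xyz": [0,0,25],"roll": 0,"grip": 100},{"xyz": [0,0,25],"roll": 0,"grip": 100},{"xyz": [0,0,25],"roll": 0,"grip": 100},{"xyz": [0,0,17],"roll": 0,"grip": 100},{"xyz": [0,0,10],"roll": 0,"grip": 100}])

```text
time_s: 3.02
position: [0.5906, 0.0237, 0.1364]
tcp_rot: [[0.942, 0.334, -0.004], [0.334, -0.942, 0.0], [-0.004, -0.002, -1.0]]
force: [-0.7, -0.5, -0.1]
opening: 0.999
grasp_force: 0.0
```

Emit:
move_arm(increments=[{"xyz": [0,0,0],"roll": 0,"grip": 70},{"xyz": [0,0,0],"roll": 0,"grip": 60},{"xyz": [0,0,0],"roll": 0,"grip": 55},{"xyz": [0,0,0],"roll": 0,"grip": 40},{"xyz": [0,0,0],"roll": 0,"grip": 40}])

```text
time_s: 3.43
position: [0.5935, 0.0246, 0.1399]
tcp_rot: [[0.942, 0.336, 0.003], [0.336, -0.942, -0.0], [0.002, 0.001, -1.0]]
force: [-0.2, 0.2, 0.2]
opening: 0.708
grasp_force: 0.0
```

Emit:
move_arm(increments=[{"xyz": [0,0,0],"roll": 0,"grip": 30},{"xyz": [0,0,0],"roll": 0,"grip": 20},{"xyz": [0,0,0],"roll": 0,"grip": 20},{"xyz": [0,0,0],"roll": 0,"grip": 20},{"xyz": [0,0,0],"roll": 0,"grip": 20}])

```text
time_s: 3.85
position: [0.5928, 0.0249, 0.139]
tcp_rot: [[0.942, 0.336, 0.001], [0.336, -0.942, -0.0], [0.001, 0.0, -1.0]]
force: [-1.5, 0.7, 2.4]
opening: 0.508
grasp_force: 30.0
```

Emit:
move_arm(increments=[{"xyz": [0,0,-6],"roll": 0,"grip": 20},{"xyz": [0,0,-12],"roll": 0,"grip": 20},{"xyz": [0,0,-14],"roll": 0,"grip": 20},{"xyz": [0,0,-12],"roll": 0,"grip": 20},{"xyz": [0,0,-6],"roll": 0,"grip": 20}])

```text
time_s: 4.27
position: [0.5932, 0.0247, 0.1899]
tcp_rot: [[0.942, 0.336, 0.002], [0.336, -0.942, -0.0], [0.002, 0.001, -1.0]]
force: [0.1, 0.2, -1.3]
opening: 0.514
grasp_force: 30.0
```

```bash
python3 - <<'E'
from h import *
p,d=bot.capture("side"); cv2.imwrite("pics/s3.png",cv2.resize(p[100:300,160:390,::-1],None,fx=2.8,fy=2.8))
s=bot.read_state(); print(s["position"],s["force"],s["opening"],s["grasp_force"])
E
```

```text
[0.59363955 0.02466431 0.19061889] [-0.81594918  0.67297783 -0.09182582] 0.5112167013043143 29.97632757149404
```

View pics/s3.png

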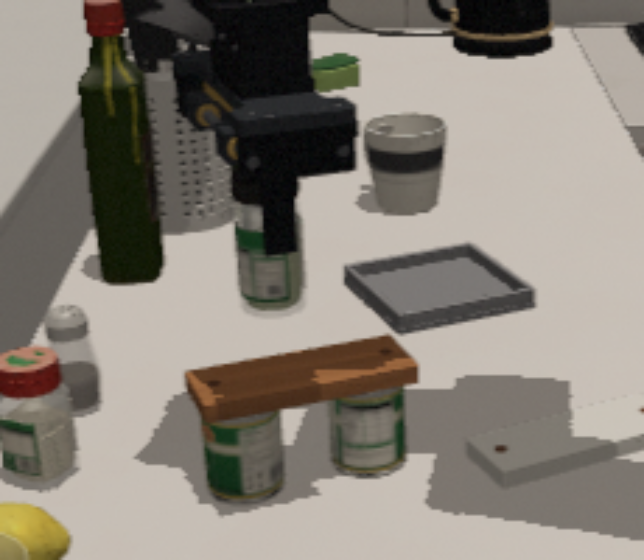

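The jar hangs upright in the gripper, with its base at (270,305). The spacer is still on both tins at (300,375). I'm carrying the jar to the tray.

Emit:
move_arm(increments=[{"xyz": [-6,7,0],"roll": 0,"grip": 20},{"xyz": [-12,14,0],"roll": 0,"grip": 20},{"xyz": [-17,20,0],"roll": 0,"grip": 20},{"xyz": [-17,20,0],"roll": 0,"grip": 20},{"xyz": [-17,20,0],"roll": 0,"grip": 20}])

```text
time_s: 4.73
position: [0.5532, -0.0757, 0.1874]
tcp_rot: [[0.942, 0.336, -0.003], [0.336, -0.942, 0.0], [-0.002, -0.001, -1.0]]
force: [-0.0, -0.8, -1.9]
opening: 0.507
grasp_force: 30.0
```

Emit:
move_arm(increments=[{"xyz": [-17,20,0],"roll": 0,"grip": 20},{"xyz": [-17,20,0],"roll": 0,"grip": 20},{"xyz": [-17,20,0],"roll": 0,"grip": 20},{"xyz": [-17,20,0],"roll": 0,"grip": 20},{"xyz": [-17,20,0],"roll": 0,"grip": 20}])

```text
time_s: 5.15
position: [0.5065, -0.1986, 0.1875]
tcp_rot: [[0.942, 0.335, -0.002], [0.335, -0.942, 0.001], [-0.002, -0.002, -1.0]]
force: [0.3, 0.6, -0.5]
opening: 0.511
grasp_force: 30.0
```

Emit:
move_arm(increments=[{"xyz": [-17,20,0],"roll": 0,"grip": 20},{"xyz": [-17,20,0],"roll": 0,"grip": 20},{"xyz": [-17,20,0],"roll": 0,"grip": 20},{"xyz": [-12,14,0],"roll": 0,"grip": 20},{"xyz": [-2,7,0],"roll": 0,"grip": 20}])

```text
time_s: 5.57
position: [0.472, -0.2979, 0.1875]
tcp_rot: [[0.943, 0.333, -0.002], [0.333, -0.943, 0.001], [-0.002, -0.001, -1.0]]
force: [0.2, 0.0, -2.3]
opening: 0.511
grasp_force: 30.0
```

Emit:
move_arm(increments=[{"xyz": [0,0,0],"roll": 0,"grip": 20},{"xyz": [0,0,0],"roll": 0,"grip": 20},{"xyz": [0,0,0],"roll": 0,"grip": 20}])

```text
time_s: 5.82
position: [0.4741, -0.2941, 0.1881]
tcp_rot: [[0.942, 0.336, -0.001], [0.336, -0.942, 0.002], [-0.0, -0.002, -1.0]]
force: [0.2, 0.5, -0.6]
opening: 0.511
grasp_force: 30.0
```

```bash
python3 - <<'E'
from h import *
s=bot.read_state(); print(s["time_s"],s["position"],s["force"],s["opening"],s["grasp_force"])
print((s["tcp_rot"].T@(np.array([.466,-.320,.066])-s["position"])*1000).round(1))
E
```

```text
5.8167 [ 0.47409395 -0.2941424   0.18807416] [ 0.17952717  0.52732863 -0.60059274] 0.5105894790130557 29.976590386941098
[-16.3  21.8 122. ]
```

Emit:
move_arm(increments=[{"xyz": [-8,11,5],"roll": 0,"grip": 20},{"xyz": [-8,11,15],"roll": 0,"grip": 20},{"xyz": [0,0,20],"roll": 0,"grip": 20},{"xyz": [0,0,20],"roll": 0,"grip": 20},{"xyz": [0,0,20],"roll": 0,"grip": 20}])

```text
time_s: 6.23
position: [0.4667, -0.3216, 0.1077]
tcp_rot: [[0.942, 0.337, 0.0], [0.337, -0.942, -0.001], [0.0, 0.001, -1.0]]
force: [-0.0, -0.3, -1.9]
opening: 0.51
grasp_force: 30.0
```

Emit:
move_arm(increments=[{"xyz": [0,0,20],"roll": 0,"grip": 20},{"xyz": [0,0,15],"roll": 0,"grip": 20},{"xyz": [0,0,6],"roll": 0,"grip": 20},{"xyz": [0,0,0],"roll": 0,"grip": 20},{"xyz": [0,0,0],"roll": 0,"grip": 20}])

```text
time_s: 6.65
position: [0.4669, -0.3216, 0.0676]
tcp_rot: [[0.942, 0.336, 0.0], [0.336, -0.942, -0.0], [0.0, 0.0, -1.0]]
force: [1.2, -0.5, -1.2]
opening: 0.517
grasp_force: 30.0
```

```bash
python3 - <<'E'
from h import *
p,d=bot.capture("side"); cv2.imwrite("pics/s4.png",cv2.resize(p[90:270,190:390,::-1],None,fx=3,fy=3))
s=bot.read_state(); print(s["time_s"],s["position"],s["force"],s["opening"],s["grasp_force"])
C=cloud("side",d,np.ones_like(d,bool));P=C[(np.hypot(C[:,0]-.466,C[:,1]+.32)<.045)&(C[:,2]<.12)]
for z in np.arange(0,.1,.004):
    q=P[(P[:,2]>=z)&(P[:,2]<z+.004)]
    if len(q): print(round(z,3),len(q),q.mean(0).round(3),np.ptp(q[:,0]).round(3))
E
```

```text
6.7 [ 0.46718071 -0.32197581  0.06820114] [-0.33284394  1.01303303 -0.78442467] 0.5110796206254431 29.976412186806556
0.0 214 [ 0.468 -0.312  0.003] 0.089
0.004 34 [ 0.463 -0.314  0.005] 0.089
0.012 10 [ 0.468 -0.306  0.015] 0.04
0.016 18 [ 0.463 -0.302  0.018] 0.04
0.02 23 [ 0.464 -0.303  0.022] 0.043
0.024 21 [ 0.467 -0.301  0.026] 0.043
0.028 26 [ 0.465 -0.302  0.03 ] 0.043
0.032 24 [ 0.463 -0.301  0.034] 0.043
0.036 23 [ 0.464 -0.302  0.038] 0.043
0.04 25 [ 0.465 -0.302  0.042] 0.043
0.044 25 [ 0.465 -0.301  0.046] 0.043
0.048 20 [ 0.465 -0.302  0.05 ] 0.042
0.052 28 [ 0.465 -0.302  0.054] 0.042
0.056 22 [ 0.468 -0.302  0.058] 0.045
0.06 15 [ 0.472 -0.302  0.062] 0.036
0.064 28 [ 0.466 -0.297  0.066] 0.044
0.068 24 [ 0.467 -0.298  0.07 ] 0.044
0.072 25 [ 0.467 -0.297  0.074] 0.044
0.076 29 [ 0.465 -0.296  0.078] 0.044
0.08 24 [ 0.468 -0.298  0.082] 0.041
0.084 28 [ 0.465 -0.298  0.086] 0.043
0.088 23 [ 0.464 -0.296  0.09 ] 0.041
0.092 24 [ 0.468 -0.297  0.094] 0.038
0.096 23 [ 0.463 -0.294  0.098] 0.043
```

View pics/s4.png

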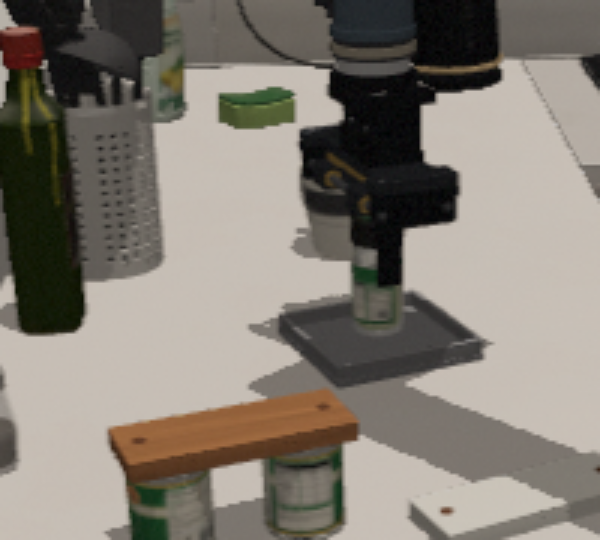

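The jar is over the middle of the tray with its base at (378,330), about 11 mm above the floor. I'm lowering it gently.

Emit:
move_arm(increments=[{"xyz": [0,0,4],"roll": 0,"grip": 20},{"xyz": [0,0,3],"roll": 0,"grip": 20},{"xyz": [0,0,1],"roll": 0,"grip": 20},{"xyz": [0,0,0],"roll": 0,"grip": 20},{"xyz": [0,0,0],"roll": 0,"grip": 20}])

```text
time_s: 7.12
position: [0.4666, -0.3217, 0.0597]
tcp_rot: [[0.942, 0.336, 0.0], [0.336, -0.942, -0.0], [0.0, 0.0, -1.0]]
force: [0.4, -0.7, -1.4]
opening: 0.509
grasp_force: 30.0
```

Emit:
move_arm(increments=[{"xyz": [0,0,1.5],"roll": 0,"grip": 20},{"xyz": [0,0,0],"roll": 0,"grip": 20},{"xyz": [0,0,0],"roll": 0,"grip": 20}])

```text
time_s: 7.37
position: [0.4665, -0.3216, 0.058]
tcp_rot: [[0.942, 0.336, -0.0], [0.336, -0.942, 0.0], [-0.0, -0.0, -1.0]]
force: [-0.6, 0.2, -1.1]
opening: 0.509
grasp_force: 30.0
```

Emit:
move_arm(increments=[{"xyz": [0,0,1],"roll": 0,"grip": 20},{"xyz": [0,0,0],"roll": 0,"grip": 20},{"xyz": [0,0,0],"roll": 0,"grip": 20}])

```text
time_s: 7.62
position: [0.4666, -0.3217, 0.057]
tcp_rot: [[0.942, 0.336, 0.0], [0.336, -0.942, -0.0], [0.0, 0.0, -1.0]]
force: [0.1, -0.7, -0.9]
opening: 0.511
grasp_force: 30.0
```

Emit:
move_arm(increments=[{"xyz": [0,0,1],"roll": 0,"grip": 20},{"xyz": [0,0,0],"roll": 0,"grip": 20},{"xyz": [0,0,0],"roll": 0,"grip": 20}])

```text
time_s: 7.87
position: [0.4666, -0.3217, 0.057]
tcp_rot: [[0.942, 0.336, 0.0], [0.336, -0.942, -0.0], [0.0, 0.0, -1.0]]
force: [-1.0, 0.5, 5.3]
opening: 0.508
grasp_force: 30.0
```

Emit:
move_arm(increments=[{"xyz": [0,0,1],"roll": 0,"grip": 20},{"xyz": [0,0,0],"roll": 0,"grip": 20},{"xyz": [0,0,0],"roll": 0,"grip": 20}])

```text
time_s: 8.12
position: [0.4667, -0.3217, 0.0569]
tcp_rot: [[0.942, 0.336, 0.0], [0.336, -0.942, -0.001], [0.0, 0.001, -1.0]]
force: [-2.6, 2.1, 11.4]
opening: 0.509
grasp_force: 30.0
```

The force has risen to 11 N, so the jar is on the tray floor. I'll relieve the pressure, release, then retreat upward.

Emit:
move_arm(increments=[{"xyz": [0,0,-1.8],"roll": 0,"grip": 20},{"xyz": [0,0,0],"roll": 0,"grip": 52},{"xyz": [0,0,0],"roll": 0,"grip": 56},{"xyz": [0,0,0],"roll": 0,"grip": 70},{"xyz": [0,0,0],"roll": 0,"grip": 85}])

```text
time_s: 8.53
position: [0.4665, -0.3216, 0.0566]
tcp_rot: [[0.942, 0.336, -0.0], [0.336, -0.942, 0.0], [-0.0, -0.0, -1.0]]
force: [-0.4, 0.3, -0.3]
opening: 0.637
grasp_force: 0.0
```

Emit:
move_arm(increments=[{"xyz": [0,0,0],"roll": 0,"grip": 95},{"xyz": [0,0,0],"roll": 0,"grip": 95},{"xyz": [0,0,-10],"roll": 0,"grip": 95},{"xyz": [0,0,-20],"roll": 0,"grip": 95},{"xyz": [0,0,-25],"roll": 0,"grip": 95}])

```text
time_s: 8.95
position: [0.4656, -0.3207, 0.1115]
tcp_rot: [[0.942, 0.336, -0.003], [0.336, -0.942, 0.003], [-0.002, -0.004, -1.0]]
force: [0.1, -1.0, -0.2]
opening: 0.93
grasp_force: 0.0
```

Emit:
move_arm(increments=[{"xyz": [0,0,-30],"roll": 0,"grip": 100},{"xyz": [0,0,-25],"roll": 0,"grip": 100},{"xyz": [0,0,0],"roll": 0,"grip": 100},{"xyz": [0,0,0],"roll": 0,"grip": 100}])

```text
time_s: 9.28
position: [0.4674, -0.3224, 0.1691]
tcp_rot: [[0.942, 0.336, 0.003], [0.336, -0.942, -0.003], [0.002, 0.004, -1.0]]
force: [-0.2, 0.2, -0.1]
opening: 0.995
grasp_force: 0.0
```

```bash
python3 - <<'E'
from h import *
def rect(P):
    r=cv2.minAreaRect((P[:,:2]*1000).astype(np.float32)); b=cv2.boxPoints(r)
    e=max((b[1]-b[0],b[2]-b[1]),key=np.linalg.norm)
    return np.round(r[0],1),np.round(r[1],1),round((np.degrees(np.arctan2(e[1],e[0]))+90)%180-90,1)
for n in("side","top"):
    p,d=bot.capture(n); C=cloud(n,d,np.ones_like(d,bool))
    P=C[(np.hypot(C[:,0]-.577,C[:,1]-.017)<.1)&(C[:,2]>.078)&(C[:,2]<.096)]
    if len(P)>10: print(n,len(P),P[:,2].mean(),*rect(P))
    P=C[(np.hypot(C[:,0]-.466,C[:,1]+.32)<.045)&(C[:,2]>.1)&(C[:,2]<.118)]
    if len(P)>10: print(n,"jar",len(P),P[:,2].max(),*rect(P))
s=bot.read_state(); print(s["time_s"],s["position"],s["force"])
print((s["tcp_rot"].T@(np.array([.577,.017,.155])-s["position"])*1000).round(1))
E
```

```text
side 1245 0.0844353102808788 [575.6  19. ] [160.2  65.4] 19.2
side jar 109 0.11043956353887746 [ 464.5 -316.1] [40.3 42.4] -19.6
top 2161 0.08834224383053653 [578.7  15.3] [160.1  59.9] 19.7
9.3833 [ 0.46599747 -0.32105593  0.16654953] [-1.01001163  0.08543627 -0.1310816 ]
[ 218.  -281.2   11.7]
```

The jar stands in the tray with its top at 0.110 m, and the spacer hasn't moved. Comparing grip positions with both cameras, the top camera is the more accurate one, so I'm using spacer (0.578, 0.015) and pile (0.528, 0.309).

Emit:
move_arm(increments=[{"xyz": [9,-13,0],"roll": 0,"grip": 100},{"xyz": [21,-26.5,0],"roll": 0,"grip": 100},{"xyz": [21,-26.5,0],"roll": 0,"grip": 100},{"xyz": [21,-26.5,0],"roll": 0,"grip": 100},{"xyz": [21,-26.5,0],"roll": 0,"grip": 100}])

```text
time_s: 9.8
position: [0.5134, -0.1754, 0.1653]
tcp_rot: [[0.942, 0.335, -0.003], [0.335, -0.942, 0.002], [-0.002, -0.003, -1.0]]
force: [-0.3, -0.2, 0.5]
opening: 1.001
grasp_force: 0.0
```

Emit:
move_arm(increments=[{"xyz": [21,-26.5,0],"roll": 0,"grip": 100},{"xyz": [21,-26.5,0],"roll": 0,"grip": 100},{"xyz": [21,-26.5,0],"roll": 0,"grip": 100},{"xyz": [21,-26.5,0],"roll": 0,"grip": 100},{"xyz": [21,-26.5,0],"roll": 0,"grip": 100}])

```text
time_s: 10.22
position: [0.5675, -0.0153, 0.1653]
tcp_rot: [[0.942, 0.336, -0.004], [0.336, -0.942, 0.001], [-0.003, -0.002, -1.0]]
force: [0.4, -1.1, 0.3]
opening: 0.997
grasp_force: 0.0
```

Emit:
move_arm(increments=[{"xyz": [12,-16,0],"roll": 0,"grip": 100},{"xyz": [8,-10,0],"roll": 0,"grip": 100},{"xyz": [0,0,0],"roll": 0,"grip": 100},{"xyz": [0,0,0],"roll": 0,"grip": 100},{"xyz": [0,0,0],"roll": 0,"grip": 100}])

```text
time_s: 10.63
position: [0.578, 0.0121, 0.1663]
tcp_rot: [[0.942, 0.335, -0.002], [0.335, -0.942, -0.0], [-0.002, -0.0, -1.0]]
force: [-0.1, 0.0, 0.2]
opening: 1.002
grasp_force: 0.0
```

```bash
python3 - <<'E'
from h import *
s=bot.read_state(); print(s["time_s"],s["position"],s["force"])
print((s["tcp_rot"].T@(np.array([.5784,.015,.076])-s["position"])*1000).round(1))
E
```

```text
10.6333 [0.57803667 0.01214693 0.16627094] [-0.056204    0.01181008  0.16555573]
[ 1.4 -2.5 90.3]
```

Emit:
move_arm(increments=[{"xyz": [1.5,-2.5,15],"roll": 0,"grip": 100},{"xyz": [0,0,25],"roll": 0,"grip": 100},{"xyz": [0,0,20],"roll": 0,"grip": 100},{"xyz": [0,0,0],"roll": 0,"grip": 100},{"xyz": [0,0,0],"roll": 0,"grip": 100}])

```text
time_s: 11.05
position: [0.5782, 0.0145, 0.106]
tcp_rot: [[0.943, 0.334, -0.003], [0.334, -0.943, 0.0], [-0.003, -0.001, -1.0]]
force: [0.8, -0.2, 0.3]
opening: 0.997
grasp_force: 0.0
```

```bash
python3 - <<'E'
from h import *
p,d=bot.capture("side"); cv2.imwrite("pics/s5.png",cv2.resize(p[140:300,190:350,::-1],None,fx=3.6,fy=3.6))
s=bot.read_state(); print(s["time_s"],s["position"],s["force"])
E
```

```text
11.1 [0.57942817 0.01454846 0.10713073] [ 0.22048841 -0.89061458 -0.47250917]
```

View pics/s5.png

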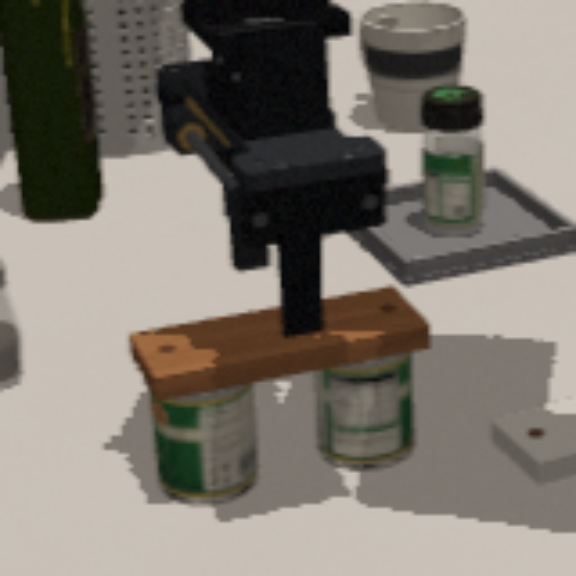

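The near fingertip at (302,333) hangs just in front of the board's middle, clear of the near edge. The jar stands in the tray at (455,160). Descend and pinch.

Emit:
move_arm(increments=[{"xyz": [0,0,12],"roll": 0,"grip": 100},{"xyz": [0,0,12],"roll": 0,"grip": 100},{"xyz": [0,0,6],"roll": 0,"grip": 100},{"xyz": [0,0,0],"roll": 0,"grip": 95},{"xyz": [0,0,0],"roll": 0,"grip": 90}])

```text
time_s: 11.52
position: [0.5799, 0.0155, 0.0777]
tcp_rot: [[0.942, 0.335, 0.001], [0.335, -0.942, -0.0], [0.001, 0.001, -1.0]]
force: [-0.1, -0.7, 0.6]
opening: 0.943
grasp_force: 0.0
```

Emit:
move_arm(increments=[{"xyz": [0,0,0],"roll": 0,"grip": 82},{"xyz": [0,0,0],"roll": 0,"grip": 78},{"xyz": [0,0,0],"roll": 0,"grip": 74},{"xyz": [0,0,0],"roll": 0,"grip": 71},{"xyz": [0,0,0],"roll": 0,"grip": 68}])

```text
time_s: 11.93
position: [0.5795, 0.0159, 0.0772]
tcp_rot: [[0.942, 0.336, 0.0], [0.336, -0.942, 0.0], [0.0, 0.0, -1.0]]
force: [-0.0, 0.8, 0.9]
opening: 0.71
grasp_force: 0.3
```

Emit:
move_arm(increments=[{"xyz": [0,0,0],"roll": 0,"grip": 60},{"xyz": [0,0,0],"roll": 0,"grip": 50},{"xyz": [0,0,0],"roll": 0,"grip": 40},{"xyz": [0,0,0],"roll": 0,"grip": 40},{"xyz": [0,0,0],"roll": 0,"grip": 40}])

```text
time_s: 12.35
position: [0.5794, 0.016, 0.077]
tcp_rot: [[0.942, 0.336, 0.0], [0.336, -0.942, 0.0], [0.0, -0.0, -1.0]]
force: [-1.0, 0.6, 2.5]
opening: 0.685
grasp_force: 30.0
```

Emit:
move_arm(increments=[{"xyz": [0,0,-4],"roll": 0,"grip": 40},{"xyz": [0,0,-8],"roll": 0,"grip": 40},{"xyz": [0,0,-12],"roll": 0,"grip": 40},{"xyz": [0,0,-16],"roll": 0,"grip": 40},{"xyz": [0,0,-16],"roll": 0,"grip": 40}])

```text
time_s: 12.77
position: [0.579, 0.0157, 0.1334]
tcp_rot: [[0.942, 0.336, -0.001], [0.336, -0.942, -0.0], [-0.001, -0.0, -1.0]]
force: [0.0, -0.5, -1.6]
opening: 0.687
grasp_force: 30.0
```

Emit:
move_arm(increments=[{"xyz": [0,0,-12],"roll": 0.04,"grip": 40},{"xyz": [0,0,-6],"roll": 0.08,"grip": 40},{"xyz": [0,0,0],"roll": 0.08,"grip": 40},{"xyz": [0,0,0],"roll": 0.08,"grip": 40},{"xyz": [0,0,0],"roll": 0.04,"grip": 40}])

```text
time_s: 13.18
position: [0.5794, 0.0156, 0.1516]
tcp_rot: [[1.0, 0.019, 0.001], [0.019, -1.0, -0.0], [0.001, 0.0, -1.0]]
force: [0.1, 0.1, -1.5]
opening: 0.681
grasp_force: 30.0
```

Emit:
move_arm(increments=[{"xyz": [0,0,0],"roll": 0,"grip": 40},{"xyz": [0,0,0],"roll": 0,"grip": 40}])

```text
time_s: 13.35
position: [0.5793, 0.0157, 0.1511]
tcp_rot: [[1.0, 0.023, 0.0], [0.023, -1.0, -0.0], [0.0, 0.0, -1.0]]
force: [0.2, 0.5, -0.3]
opening: 0.686
grasp_force: 30.0
```

```bash
python3 - <<'E'
from h import *
p,d=bot.capture("side"); cv2.imwrite("pics/s6.png",p[100:420,130:450,::-1])
s=bot.read_state(); R=s["tcp_rot"]; print(s["time_s"],s["position"],s["force"],s["moment"],s["opening"],s["grasp_force"],np.degrees(np.arctan2(R[1,0],R[0,0])))
C=cloud("side",d,np.ones_like(d,bool)); z=s["position"][2]-.005
P=C[(np.hypot(C[:,0]-.579,C[:,1]-.02)<.1)&(C[:,2]>z+.007)&(C[:,2]<z+.02)]
r=cv2.minAreaRect((P[:,:2]*1000).astype(np.float32)); print(z,r)
print((R.T@(np.array([.5285,.309,.100])-s["position"])*1000).round(1))
E
```

```text
13.4 [0.5793111  0.01570478 0.15102869] [-0.75535593 -0.06915085 -0.97474622] [-0.01794986 -0.00373175 -0.01651687] 0.6815474457009797 29.999658465385437 1.341115049446175
0.14602869491438383 ((575.5012817382812, 19.573366165161133), (159.27740478515625, 79.67806243896484), 3.038294792175293)
[ -43.9 -294.4   51. ]
```

View pics/s6.png

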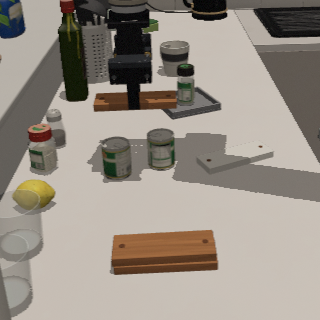

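The board is held level at (135,101), the tins are still standing, and the pile is at (165,250). I'm carrying the board over to the pile.

Emit:
move_arm(increments=[{"xyz": [-1,-7,0],"roll": 0,"grip": 40},{"xyz": [-2,-14,0],"roll": 0,"grip": 40},{"xyz": [-4,-22,0],"roll": 0,"grip": 40},{"xyz": [-4,-25,0],"roll": 0,"grip": 40},{"xyz": [-4,-25,0],"roll": 0,"grip": 40}])

```text
time_s: 13.82
position: [0.5615, 0.1103, 0.1508]
tcp_rot: [[1.0, 0.022, -0.001], [0.022, -1.0, 0.0], [-0.001, -0.0, -1.0]]
force: [0.3, -0.3, -0.7]
opening: 0.688
grasp_force: 30.0
```

Emit:
move_arm(increments=[{"xyz": [-4,-25,0],"roll": 0,"grip": 40},{"xyz": [-4,-25,0],"roll": 0,"grip": 40},{"xyz": [-4,-25,0],"roll": 0,"grip": 40},{"xyz": [-4,-25,0],"roll": 0,"grip": 40},{"xyz": [-4,-25,0],"roll": 0,"grip": 40}])

```text
time_s: 14.23
position: [0.5382, 0.2354, 0.1508]
tcp_rot: [[1.0, 0.023, -0.001], [0.023, -1.0, 0.0], [-0.001, -0.0, -1.0]]
force: [0.5, -0.0, -1.0]
opening: 0.686
grasp_force: 30.0
```

Emit:
move_arm(increments=[{"xyz": [-4,-25,0],"roll": 0,"grip": 40},{"xyz": [-2,-22,0],"roll": 0,"grip": 40},{"xyz": [-2,-18,0],"roll": 0,"grip": 40},{"xyz": [-1,-11,0],"roll": 0,"grip": 40},{"xyz": [0,0,0],"roll": 0,"grip": 40}])

```text
time_s: 14.65
position: [0.5276, 0.3117, 0.1508]
tcp_rot: [[1.0, 0.026, -0.0], [0.026, -1.0, 0.001], [-0.0, -0.001, -1.0]]
force: [0.5, 0.2, -0.4]
opening: 0.685
grasp_force: 30.0
```

Emit:
move_arm(increments=[{"xyz": [0,0,8],"roll": 0,"grip": 40},{"xyz": [0,0,20],"roll": 0,"grip": 40},{"xyz": [0,0,20],"roll": 0,"grip": 40},{"xyz": [0,0,0],"roll": 0,"grip": 40},{"xyz": [0,0,0],"roll": 0,"grip": 40}])

```text
time_s: 15.07
position: [0.5278, 0.3072, 0.1015]
tcp_rot: [[1.0, 0.021, -0.004], [0.021, -1.0, -0.002], [-0.004, 0.002, -1.0]]
force: [0.7, 0.1, -0.3]
opening: 0.686
grasp_force: 30.0
```

```bash
python3 - <<'E'
from h import *
s=bot.read_state(); R=s["tcp_rot"]; T=s["position"]; print(s["time_s"],T,s["force"],s["opening"],np.degrees(np.arctan2(R[1,0],R[0,0])))
for n in("top","side"):
    p,d=bot.capture(n); cv2.imwrite(f"pics/{n}7.png",p[:,:,::-1])
    C=cloud(n,d,np.ones_like(d,bool))
    for nm,a,b in(("held",T[2]-.005+.010,T[2]-.005+.021),("pile",.024,.037)):
        P=C[(abs(C[:,0]-.528)<.1)&(abs(C[:,1]-.312)<.05)&(C[:,2]>a)&(C[:,2]<b)]
        if len(P)>10: print(n,nm,len(P),P[:,2].mean(),cv2.minAreaRect((P[:,:2]*1000).astype(np.float32)),P[:,:2].min(0),P[:,:2].max(0))
print((R.T@(np.array([.5285,.309,.040])-T)*1000).round(1))
E
```

```text
15.0667 [0.52782615 0.30719978 0.10145511] [ 0.71067786  0.11509575 -0.25292903] 0.6860670466625733 1.1986299644509626
top held 1361 0.11231686424062072 ((527.7272338867188, 305.59295654296875), (160.2997589111328, 61.65757751464844), 1.2700400352478027) [0.44720763 0.27323665] [0.60807837 0.33650612]
top pile 240 0.031495833563481505 ((528.1008911132812, 286.6643981933594), (158.56036376953125, 17.00119400024414), 0.9652852416038513) [0.44892324 0.27725533] [0.60729819 0.29646121]
side held 1989 0.11104989290750614 ((525.7302856445312, 315.0038146972656), (159.6836395263672, 71.22307586669922), 1.3355432748794556) [0.4456045  0.27805634] [0.60575539 0.35070047]
side pile 2727 0.02947603156973601 ((525.136962890625, 313.5863952636719), (160.0349578857422, 64.08238983154297), 0.8015236854553223) [0.44507883 0.28069589] [0.60536564 0.34573268]
[ 0.9 -1.9 61.4]
```

The held board and the pile line up to 1 mm lengthwise and 4 mm across, at the same yaw. I'll correct the offset and lower it.

Emit:
move_arm(increments=[{"xyz": [0.7,-3,8],"roll": 0,"grip": 40},{"xyz": [0,0,16],"roll": 0,"grip": 40},{"xyz": [0,0,16],"roll": 0,"grip": 40},{"xyz": [0,0,10],"roll": 0,"grip": 40},{"xyz": [0,0,5],"roll": 0,"grip": 40}])

```text
time_s: 15.58
position: [0.529, 0.3116, 0.0468]
tcp_rot: [[1.0, 0.022, -0.001], [0.022, -1.0, -0.0], [-0.001, 0.0, -1.0]]
force: [-0.4, 0.3, -0.9]
opening: 0.689
grasp_force: 30.0
```

Emit:
move_arm(increments=[{"xyz": [0,0,2],"roll": 0,"grip": 40},{"xyz": [0,0,0],"roll": 0,"grip": 40},{"xyz": [0,0,0],"roll": 0,"grip": 40},{"xyz": [0,0,0],"roll": 0,"grip": 40}])

```text
time_s: 15.92
position: [0.5301, 0.3121, 0.0467]
tcp_rot: [[1.0, 0.022, 0.002], [0.022, -1.0, 0.001], [0.002, -0.001, -1.0]]
force: [-0.5, -0.6, -1.1]
opening: 0.684
grasp_force: 30.0
```

Emit:
move_arm(increments=[{"xyz": [0,0,2],"roll": 0,"grip": 40},{"xyz": [0,0,0],"roll": 0,"grip": 40},{"xyz": [0,0,0],"roll": 0,"grip": 40}])

```text
time_s: 16.17
position: [0.5295, 0.3118, 0.0441]
tcp_rot: [[1.0, 0.022, 0.0], [0.022, -1.0, 0.0], [0.0, -0.0, -1.0]]
force: [-0.2, -0.1, -0.3]
opening: 0.683
grasp_force: 30.0
```

Emit:
move_arm(increments=[{"xyz": [-1,1,2],"roll": 0,"grip": 40},{"xyz": [0,0,2],"roll": 0,"grip": 40},{"xyz": [0,0,1],"roll": 0,"grip": 40},{"xyz": [0,0,0],"roll": 0,"grip": 40},{"xyz": [0,0,0],"roll": 0,"grip": 40}])

```text
time_s: 16.58
position: [0.5284, 0.3107, 0.0387]
tcp_rot: [[1.0, 0.022, -0.0], [0.022, -1.0, -0.0], [-0.0, 0.0, -1.0]]
force: [-0.6, 0.4, -1.1]
opening: 0.683
grasp_force: 30.0
```

Emit:
move_arm(increments=[{"xyz": [0,0,1],"roll": 0,"grip": 40},{"xyz": [0,0,0],"roll": 0,"grip": 40},{"xyz": [0,0,0],"roll": 0,"grip": 40}])

```text
time_s: 16.83
position: [0.5284, 0.3108, 0.0378]
tcp_rot: [[1.0, 0.022, -0.0], [0.022, -1.0, -0.0], [-0.0, 0.0, -1.0]]
force: [1.1, 0.4, -0.4]
opening: 0.684
grasp_force: 30.0
```

Emit:
move_arm(increments=[{"xyz": [0,0,1],"roll": 0,"grip": 40},{"xyz": [0,0,0],"roll": 0,"grip": 40},{"xyz": [0,0,0],"roll": 0,"grip": 40}])

```text
time_s: 17.08
position: [0.5287, 0.3108, 0.0371]
tcp_rot: [[1.0, 0.022, 0.0], [0.022, -1.0, 0.0], [0.0, -0.0, -1.0]]
force: [-0.4, 0.5, 0.7]
opening: 0.681
grasp_force: 30.0
```

Emit:
move_arm(increments=[{"xyz": [0,0,1],"roll": 0,"grip": 40},{"xyz": [0,0,0],"roll": 0,"grip": 40},{"xyz": [0,0,0],"roll": 0,"grip": 40}])

```text
time_s: 17.33
position: [0.5286, 0.3108, 0.037]
tcp_rot: [[1.0, 0.022, 0.001], [0.022, -1.0, 0.0], [0.001, -0.0, -1.0]]
force: [-2.3, -0.7, 7.0]
opening: 0.685
grasp_force: 30.0
```

The board has made contact at the expected height (7 N). I'm relieving the pressure, releasing, and retreating straight up.

Emit:
move_arm(increments=[{"xyz": [0,0,-0.8],"roll": 0,"grip": 40},{"xyz": [0,0,0],"roll": 0,"grip": 70},{"xyz": [0,0,0],"roll": 0,"grip": 75},{"xyz": [0,0,0],"roll": 0,"grip": 90},{"xyz": [0,0,0],"roll": 0,"grip": 100}])

```text
time_s: 17.75
position: [0.5284, 0.3107, 0.0364]
tcp_rot: [[1.0, 0.022, -0.0], [0.022, -1.0, -0.0], [-0.0, 0.0, -1.0]]
force: [-0.9, 0.5, 0.1]
opening: 0.822
grasp_force: 0.0
```

Emit:
move_arm(increments=[{"xyz": [0,0,0],"roll": 0,"grip": 100},{"xyz": [0,0,0],"roll": 0,"grip": 100},{"xyz": [0,0,-5],"roll": 0,"grip": 100},{"xyz": [0,0,-12],"roll": 0,"grip": 100},{"xyz": [0,0,-20],"roll": 0,"grip": 100}])

```text
time_s: 18.17
position: [0.5271, 0.3102, 0.073]
tcp_rot: [[1.0, 0.022, -0.004], [0.022, -1.0, -0.001], [-0.004, 0.001, -1.0]]
force: [0.8, 0.5, 0.3]
opening: 0.995
grasp_force: 0.0
```

Emit:
move_arm(increments=[{"xyz": [0,0,-30],"roll": 0,"grip": 100},{"xyz": [0,0,-40],"roll": 0,"grip": 100},{"xyz": [0,0,-30],"roll": 0,"grip": 100},{"xyz": [0,0,0],"roll": 0,"grip": 100},{"xyz": [0,0,0],"roll": 0,"grip": 100}])

```text
time_s: 18.58
position: [0.5301, 0.3114, 0.1773]
tcp_rot: [[1.0, 0.022, 0.006], [0.022, -1.0, 0.002], [0.006, -0.002, -1.0]]
force: [-0.2, -0.3, -0.5]
opening: 1.0
grasp_force: 0.0
```

```bash
python3 - <<'E'
from h import *
s=bot.read_state(); print(s["time_s"],s["position"],s["force"],s["opening"])
for n in("top","side"):
    p,d=bot.capture(n)
    if n=="side": cv2.imwrite("pics/s8.png",p[60:460,130:530,::-1])
    C=cloud(n,d,np.ones_like(d,bool))
    for nm,c,a,b in(("board",(.528,.31),.04,.056),("below",(.528,.31),.008,.04),("jar",(.466,-.32),.1,.118)):
        P=C[(abs(C[:,0]-c[0])<.1)&(abs(C[:,1]-c[1])<.05)&(C[:,2]>a)&(C[:,2]<b)]
        if len(P)>10: print(n,nm,len(P),P[:,2].mean(),cv2.minAreaRect((P[:,:2]*1000).astype(np.float32)))
E
```

```text
18.5833 [0.53008253 0.31144879 0.17731486] [-0.19320523 -0.25999753 -0.45474836] 1.00042872217466
top board 841 0.04761249609413183 ((528.6204833984375, 308.2964172363281), (160.10641479492188, 60.4382438659668), 0.775141716003418)
top below 246 0.02425773138802399 ((518.3447875976562, 283.75335693359375), (55.36793518066406, 169.9964141845703), 70.82829284667969)
top jar 413 0.1106536663180392 ((467.386474609375, -321.8197326660156), (43.0048828125, 43.24635696411133), 85.43878936767578)
side board 2707 0.045472388933729464 ((525.2747802734375, 313.0774841308594), (159.9040985107422, 62.61962890625), 0.8016548156738281)
side below 1843 0.023745472914553208 ((522.8892211914062, 343.7059631347656), (161.97581481933594, 17.901803970336914), 4.861090660095215)
side jar 87 0.10563302837321711 ((459.16387939453125, -313.1546936035156), (42.75559997558594, 31.351703643798828), 63.82261276245117)
```

View pics/s8.png

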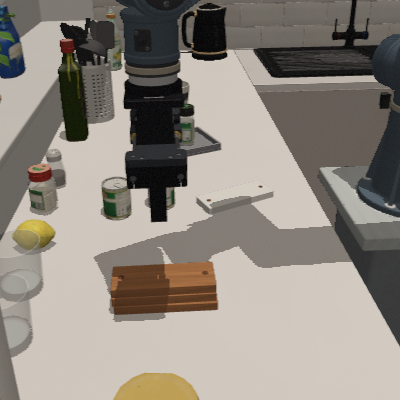

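The spacer is the top one of three neatly aligned boards at (165,288), about 1 mm off the pile centre and flat. The jar is upright in the tray at (187,125), its lid at (0.467, -0.322). The gripper is clear of everything, so I'm handing in.

```bash
python3 -c "
from rig import bot
print(bot.hand_in())"
```

```text
the job is handed in; nothing more can be done
None
```

The job is handed in, with no verdict returned: the jar stands upright in the grey tray, the spacer lies squarely on the pile (about 1 mm off centre by the top camera), and the gripper is clear of everything.

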